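Hang the green newton meter on the lab stand's hook, scale outward

ROBOT

A 7-joint arm with a two-finger parallel gripper is mounted at the origin on the work surface. World frame = base frame: x ahead of the robot, y to its left, z up, the work surface at z = 0. Lengths are in mm, angles in rad, forces in N, time in s.
With the tool pointing down it reaches from about 400 to 875 mm from the base axis. Payload 4.4 kg.
Tool frame: the origin (TCP) lies on the centre line of the jaws, within the pads' length; the fingertips stand 19 mm ahead of it and the grasp point (between the pads) is the TCP; z points along the fingers, y is the line along which they close (so a half turn about z gives the same grasp; the last joint's range is limited). The gripper opens to 85 mm and grips with 20 to 120 N. Pads are 22 mm wide; open, the fingers measure 114 mm over their backs; the gripper's body (76 mm by 85 mm) begins 54 mm behind the grasp point. The pads swing forward as they close: fully open they stand 13 mm farther back than shut.
Start: joints at [1.221, 0.628, 0.038, 1.517, -0.027, 0.996, -0.02], TCP at [182.031, -624.005, 250.313] pointing down, gripper open.
Joint ranges: [-3.06, 3.06], [-0.37, 2.12], [-1.25, 1.32], [0.18, 2.47], [-1.1, 4.24], [0.23, 1.98], [-2.94, 2.94]. Speed limits (rad/s): [2.57, 2.57, 3.14, 3.14, 3.14, 3.14, 3.14].

INTERFACE

Orientations are given as [roll, pitch, yaw] about the fixed x, y, z axes, in that order (R = Rz(yaw) Ry(pitch) Rx(roll)).
In Python, from cell import ctrl, viewer, silhouettes gives the robot as it stands.
- The arm moves only by the shell command python3 -m creep 'ROWS'. ROWS is JSON, a list of rows, each an object with "jaw": the gripper command: -1 is shut, 1 is fully open, values between are in proportion; "xyz": the shift along the tool's x, y, z in mm, a list of three; "angular": the turn, a rotation vector about the tool's x, y, z in rad, a list of three. In form: [{"jaw": jaw, "xyz": [tx, ty, tz], "angular": [rx, ry, rz]}, ...]. A call has 1 to 12 rows; each row is the pose to reach, as a shift and turn from the pose commanded when the call began, along the tool's axes at that moment; what a row does not reach only later rows make up. A row lasts 1/8 s, in which the tool goes at most 62.5 mm and 10.7 degrees, less where a joint would pass 70% of its speed; a pose out of reach is approached as far as the arm can. A call with a gripper value outside its range is refused whole. The fingers move at their own pace and stop on an object; the grip force is fixed at half the most. Time passes only in rows, so rows that repeat a pose let the fingers close. It gives the time, the measured TCP pose, the force, the opening and the grip force at its end, in the units of the state.
- ctrl.read_state(): the state, without advancing time (a new reading comes with each control period).
- viewer.get_image(name): name is "scene" or "top"; returns (picture, depth): 400x640x3 uint8, red, green, blue; 400x640 float32, mm along the optical axis (not along the pixel's ray), 0 where there is no reading.
- viewer.camera_model(name): a dict with "fx", "fy", "cx", "cy" (pixels), "T" (4x4, takes a point from camera to world coordinates). Camera axes: x right, y down, z forward; pixel columns grow to the right and rows downward; lengths in mm; the calibration is good to about 2 mm. A picture is of the moment at which its call begins. camera_model takes no time and is no camera call.
- ctrl.finish_job(): hands the job in; it is judged then, once.
Trained networks look in the newest picture that a camera, given by its name, has taken for a name from the list of things; names that differ only in an ending like _2 or _b are one class to them, and where a whole thing is asked for, a point or a joint stands for the part that bears it (a point fixed in the world has none). Each returns a list of dicts, best first, with "score" (0 to 1); they miss things now and then, are a little off and sometimes report something else, mostly with a low value. They report only what shows in the picture. A call takes as long as a camera call. They do not tell look-alikes from the thing itself.
- silhouettes(camera, target): "pixels" (400x640 bool, what is visible of it) and "xy" ([column, row] in pixels, amid what is visible of it).
The state is a dict: "clock": time; "qpos": joint angles; "qd": joint speeds; "tau": joint torques, N m; "eef_pos": TCP position; "tool_rot": TCP orientation; "force": force on the tool from outside, world axes, zero at the start; "torque": the same for the moment, N m; "width": finger opening in mm; "gripper_force": force on a finger pad.
Only numpy, scipy, OpenCV 4.12 (cv2) and the standard library are available. Lean on these libraries where they do the work, as an engineer would, in place of code of your own. Each camera call takes 0.05 s, during which the arm holds its last target. There are 200 camera calls.

TASK

Take the green newton meter out of the rack and hang it by its eye on the hook of the lab stand, with the graduated scale facing outward, away from the stand's rod. Nobody has measured how high the hook is clamped, so feel for it with a light touch and never push or drop the meter hard against the stand. Let go when the hook carries the meter and it hangs still, and leave the other meters and the masses where they are.

Things in the scene. Friction and masses are not known exactly. Their poses are not given: they have to be found in the camera images.
- meter_green: green newton meter (rigid spring balance, ~100 g) upright in a rack slot: case 14 mm thick (x), 32 wide (y), 120 tall (z). Origin: centre of the case's underside; z up; x straight out of the marked face (green, white graduated scale). Plain black back, flat and smooth from bottom to top, at x = -7 mm. Grip the case's two sides (along y) from above, near its top. Load hook reaches 21 mm below
- meter_green_eye (a point): centre of the hole in the meter's black eye plate, at x = -4, z = 132 mm of the meter. The plate, on top of the case: 6 mm thick, flush with the case's back (x = -7 to -1 mm), 22 mm wide, top at z = 147 mm. The hole goes through along x: 12 mm wide, 20 mm high (z = 122 to 142 mm)
- stand: lab stand, heavy, fixed. Origin: on the table at the rod's axis; z up, x points outward, the way the hook points. Grey base plate 12 mm thick, x = -35 to 175, y = -65 to 65 mm; steel rod 10 mm thick, top at 285 mm. A 34 mm aluminium boss head on the rod, with thumbscrews to 33 mm either side, carries the hook. Pushed along x at the hook, the rod springs about 1 mm for 6 N; the boss does not slip
- stand_rod (a point): point on the rod's axis 180 mm above the table, axes as the stand. Hook: level steel bar 6 mm thick along x at y = 0, from the boss (collar ends at x = 25 mm) to an upturned tip (axis x = 112, outermost x = 115 mm) whose top is 12 mm above the bar's axis: 15 mm high end-on. Height of the bar's axis: anywhere from 190 to 240 mm above the table, not measured; see or feel it
- rack: fixed wooden rack 195 x 80 mm, 66 high; origin under its centre, z up. Three slots in a row along its x, at x = -55, 0, 55 mm, each 17 mm (x) by 35 mm (y); each holds a meter, which stands on a board 32 mm above the table. Lift a meter straight up at least 55 mm to free it, load hook included; the neighbours' tops are 179 mm above the table
- meter_blue: blue newton meter, same make and size, in another slot, to be left alone; origin: centre of the case's underside
- meter_red: red newton meter, same make and size, in another slot, to be left alone; origin: centre of the case's underside
- masses: brass slotted masses on a hanger, 44 mm across, 100 mm high, on the table, to be left alone; origin under its centre
There are look-alikes about, which are no part of the job. There is more than one size of the rack; the one meant has the size given above.

How it is judged:
By the outcome, as a careful person would: the job done as asked, in the order asked, and still so for the second after the job is handed in, with the robot touching nothing.
It also fails if it takes over 72 s, if anything falls off the work surface, if the arm or the gripper's body presses on something with over 40 N, if the wrist force passes 120 N, or if a joint passes its speed limit or range.

## Working session

There is one attempt and no reset: what is moved stays moved. The work goes in short steps, Python scripts to look and compute and a shell command to move; the robot and the scene stay as the last step left them, time stands still between calls to the robot, and variables do not carry over. Pictures are saved under pics/ and viewed, at most 10 in all, crops included, and the job is handed in when it is done.

```bash
mkdir -p pics; cat > h.py <<'E'
from cell import ctrl, viewer, silhouettes
import numpy as np, cv2
def world(name, depth, mask):
    m=viewer.camera_model(name); v,u=np.nonzero(mask&(depth>0)); z=depth[v,u]
    P=np.c_[(u-m['cx'])/m['fx']*z,(v-m['cy'])/m['fy']*z,z,np.ones(len(z))]
    return (P@np.array(m['T']).T)[:,:3]
def proj(name,P):
    m=viewer.camera_model(name); p=(np.linalg.inv(np.array(m['T']))@np.r_[P,1])[:3]
    return p[0]/p[2]*m['fx']+m['cx'],p[1]/p[2]*m['fy']+m['cy']
def save(name,fn):
    p,d=viewer.get_image(name); cv2.imwrite('pics/'+fn,p[:,:,::-1]); return p,d
E
python3 - <<'E'
from h import *
np.set_printoptions(precision=1,suppress=True)
print(ctrl.read_state())
for c in ('scene','top'):
    p,d=save(c,c+'0.png'); m=viewer.camera_model(c); print(c,m['fx'],np.array(m['T']))
    np.savez('pics/'+c+'0.npz',p=p,d=d)
    for t in ('meter_green','meter_blue','meter_red','stand','rack','masses'):
        for r in silhouettes(c,t)[:4]:
            P=world(c,d,r['pixels'])
            if len(P): print(c,t,round(r['score'],2),np.round(r['xy']),len(P),np.percentile(P,2,0),np.median(P,0),np.percentile(P,98,0))
E
```

```text
{'clock': 0.0, 'qpos': array([ 1.2,  0.6,  0. ,  1.5, -0. ,  1. , -0. ]), 'qd': array([ 0.,  0.,  0.,  0., -0.,  0.,  0.]), 'tau': array([  0. , -56.3,   1.2, -19.3,   0. ,   0. ,  -0. ]), 'eef_pos': array([ 181.9, -623.4,  249.4]), 'tool_rot': array([-3.1,  0. ,  0.3]), 'force': array([0. , 0.5, 0.3]), 'torque': array([-0. , -0.1, -0. ]), 'gripper_force': 0.0, 'width': 85.32233895360524}
scene 376.4274756385424 [[ -0.9   0.4  -0.3 727.1]
 [  0.5   0.7  -0.6 459.4]
 [ -0.   -0.6  -0.8 741.9]
 [  0.    0.    0.    1. ]]
scene meter_green 0.8 [263. 157.] 341 [ 525.8 -190.3   59.8] [ 534.1 -164.7  126. ] [ 540.4 -159.3  178.3]
scene meter_blue 0.88 [287. 151.] 308 [ 472.5 -186.2   62.7] [ 482.8 -162.3  121.3] [ 485.2 -156.5  178.3]
scene meter_red 0.76 [304. 138.] 336 [ 416.7 -184.6   69.5] [ 426.1 -159.8  127.4] [ 430.9 -153.1  178.3]
scene stand 0.77 [350. 294.] 7428 [417.5 104.3  -0.5] [515.7 197.   11.8] [628.8 263.1 255.2]
scene rack 0.98 [288. 173.] 2273 [ 383.6 -213.     3.4] [ 489.5 -150.1   60.9] [ 575.1 -128.9   66.5]
scene rack 0.82 [484. 248.] 7945 [105.3 181.4   4.1] [247.4
[... 343 characters left out ...]
.     0.     0.     1. ]]
top meter_blue 0.54 [380. 181.] 116 [ 464.5 -188.3   64.4] [ 471.1 -169.6  150.4] [ 479.3 -157.7  181. ]
top meter_red 0.45 [378. 205.] 114 [ 410.3 -186.6   41.4] [ 416.9 -164.1  150. ] [ 425.4 -154.4  181.5]
top stand 0.69 [250. 171.] 3322 [419.1 111.2   5. ] [516.4 183.9  12.1] [620.4 260.5 255.9]
top rack 0.93 [222. 278.] 4135 [ 98.7 182.5  39.3] [219.9 254.4  83.4] [350.3 323.4  91.4]
top rack 0.88 [379. 187.] 1679 [ 380.5 -212.3   29.9] [ 463.4 -165.6   61.8] [ 564.4 -132.4   69.2]
top rack 0.76 [321. 174.] 1084 [433.4 -48.7   0.5] [503.2 -15.4  44.8] [569.6  17.5  51.3]
top masses 0.81 [324. 102.] 265 [688.6 -52.2  -4. ] [705.8 -30.2  48.1] [741.4 -10.3  94.3]
```

View pics/scene0.png

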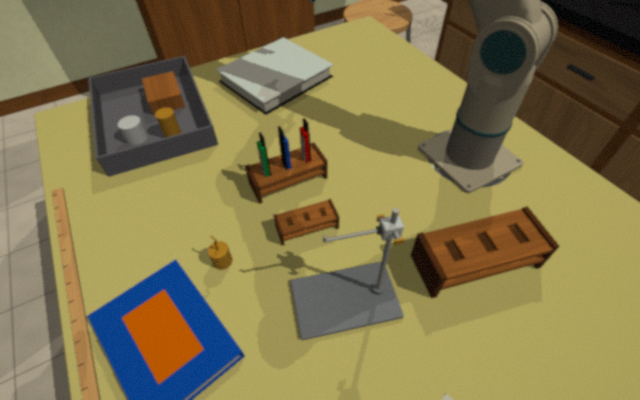

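View pics/top0.png

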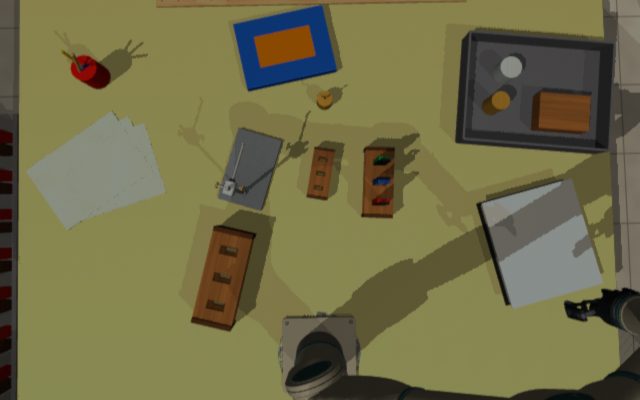

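```bash
python3 - <<'E'
from h import *
np.set_printoptions(precision=1,suppress=True)
for c in ('scene','top'):
    f=np.load('pics/'+c+'0.npz'); d=f['d']; P=world(c,d,np.ones_like(d,bool)); col=f['p'][d>0]
    # stand area
    s=(P[:,0]>400)&(P[:,0]<650)&(P[:,1]>80)&(P[:,1]<290)
    Q=P[s]
    b=Q[(Q[:,2]<20)&(Q[:,2]>7)]
    print(c,'base',cv2.minAreaRect(b[:,:2].astype(np.float32)))
    for lo in range(150,300,10):
        q=Q[(Q[:,2]>lo)&(Q[:,2]<=lo+10)]
        if len(q): print(lo,len(q),q.min(0),np.median(q,0),q.max(0))
    s=(P[:,0]>370)&(P[:,0]<600)&(P[:,1]>-230)&(P[:,1]<-110)
    Q=P[s]; r=Q[(Q[:,2]>60)&(Q[:,2]<72)]
    print('rack',cv2.minAreaRect(r[:,:2].astype(np.float32)))
    for x in (417,472,527):
        q=Q[(Q[:,2]>140)&(abs(Q[:,0]-x)<20)]; print(x,len(q),q.min(0),np.median(q,0),q.max(0))
E
```

```text
scene base ((525.0918579101562, 186.29983520507812), (131.50636291503906, 210.18724060058594), 72.30864715576172)
150 20 [455.4 202.9 150.7] [461.7 210.6 154.8] [463.4 212.2 159.9]
160 15 [455.6 205.2 160.9] [462.  210.2 165.5] [463.4 211.9 169. ]
170 18 [457.9 203.6 170.7] [461.7 209.5 175.2] [463.7 212.2 179.1]
180 19 [455.8 204.  180.8] [462.2 210.1 185.4] [463.4 212.6 189.8]
190 18 [455.5 206.  190.1] [461.7 209.9 193.8] [463.6 212.1 199.8]
200 17 [455.2 204.7 200.3] [461.3 210.9 204.1] [463.6 212.2 209.5]
220 40 [449.4 177.2 222.3] [468.8 215.6 227.3] [479.6 222.8 229.9]
230 191 [449.3 174.5 230.1] [484.  194.2 238.3] [568.5 239.8 240. ]
240 315 [449.1 173.  240. ] [478.1 203.4 243.2] [568.6 240.7 249.9]
250 259 [443.5 173.2 250. ] [464.9 210.5 254.2] [567.6 239.8 258.8]
260 26 [455.3 204.5 260.3] [462.1 210.6 265.5] [464.  212.2 269.9]
270 24 [454.4 204.9 270.1] [462.3 210.1 274.8] [464.3 212.3 279.4]
280 38 [454.3 203.7 280.2] [459.3 208.2 284. ] [463.4 212.3 285.8]
rack ((477.02252197265625, -173.7682647705078), (83.05057525634766, 195.84127807617188), 86.56783294677734)
417 
[... 571 characters left out ...]
.3 237.9] [561.2 200.3 239.8]
240 122 [437.5 170.8 240. ] [482.5 193.9 242.9] [562.4 238.5 249.9]
250 144 [439.4 170.3 250. ] [457.4 204.3 254.8] [559.6 238.  259.9]
260 1 [457.6 202.2 268.5] [457.6 202.2 268.5] [457.6 202.2 268.5]
270 3 [450.5 201.6 270.7] [452.8 201.9 272.1] [455.  204.  272.5]
280 16 [449.9 201.6 281.7] [454.5 206.3 285.1] [459.1 211.1 287.2]
rack ((473.0948181152344, -174.05679321289062), (80.59127044677734, 195.37059020996094), 86.58343505859375)
417 72 [ 411.6 -186.9  147.4] [ 417.5 -168.   154.2] [ 425.3 -155.6  183.5]
472 86 [ 465.4 -188.5  142.1] [ 473.3 -171.3  153.3] [ 480.4 -157.7  183.4]
527 74 [ 520.1 -192.2  141.3] [ 524.6 -174.9  153.8] [ 535.6 -161.4  185.9]
```

```bash
python3 - <<'E'
from h import *
np.set_printoptions(precision=2,suppress=True)
s=np.load('pics/scene0.npz');t=np.load('pics/top0.npz')
a=cv2.resize(s['p'][120:205,240:335],(760,680//1),interpolation=cv2.INTER_CUBIC)[:600]
a=cv2.resize(s['p'][122:200,245:330],(390,358),interpolation=cv2.INTER_CUBIC)
b=cv2.resize(t['p'][140:220,355:440],(380,358),interpolation=cv2.INTER_CUBIC)
cv2.imwrite('pics/crop.png',np.hstack([a,b])[:,:,::-1])
print(ctrl.read_state()['tool_rot'])
for c,f in (('scene',s),('top',t)):
    P=world(c,f['d'],np.ones((400,640),bool)); rod=np.array([458,207] if c=='scene' else [453,205])
    e=np.array([np.cos(-.31),np.sin(-.31)]); n=np.array([-e[1],e[0]])
    X=(P[:,:2]-rod)@e;Y=(P[:,:2]-rod)@n
    q=(X>30)&(X<120)&(abs(Y)<12)&(P[:,2]>150)
    for lo in range(30,120,10):
        k=q&(X>lo)&(X<=lo+10); print(c,lo,k.sum(),np.median(Y[k]),np.percentile(P[k,2],[5,50,95]))
E
```

```text
[ 3.14 -0.    0.28]
scene 30 23 1.8663197493560726 [237.87 240.12 242.35]
scene 40 23 1.8541182528980595 [238.23 240.   242.16]
scene 50 23 1.713912039452756 [236.58 239.6  241.52]
scene 60 22 2.1111374058596875 [238.73 240.33 241.57]
scene 70 23 2.2320719715735686 [238.37 239.99 241.7 ]
scene 80 25 2.07726964562343 [237.58 240.52 241.72]
scene 90 23 1.9283705277423813 [238.14 239.73 241.6 ]
scene 100 24 2.2194965525903125 [236.97 240.52 245.2 ]
scene 110 20 2.721299715805707 [239.49 245.98 249.92]
top 30 11 1.338332775699847 [237.73 240.57 243.33]
top 40 10 1.7184977515305209 [237.34 240.59 243.38]
top 50 10 1.629129260785441 [238.14 241.1  243.68]
top 60 11 1.7605699067595935 [239.33 240.75 244.07]
top 70 10 1.6602023444826752 [237.85 240.79 243.81]
top 80 11 1.5695321673393097 [236.5  241.13 242.64]
top 90 11 1.6633754462207697 [235.52 241.19 243.84]
top 100 10 1.7521078595411104 [237.56 240.95 243.42]
top 110 6 0.9752999880593607 [237.87 248.88 252.79]
```

View pics/crop.png

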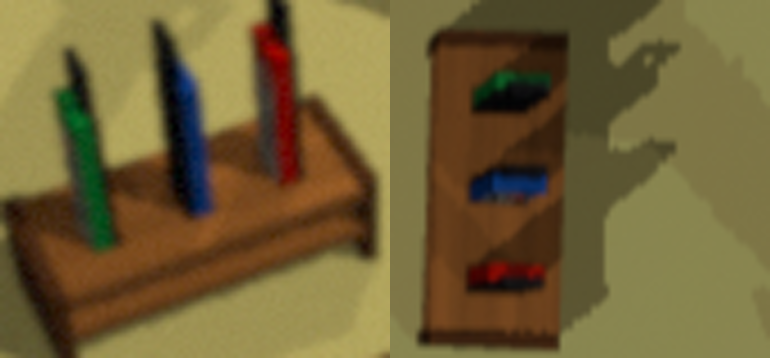

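```bash
cat >> h.py <<'E'
from scipy.spatial.transform import Rotation as Ro
def go(xyz,yaw):
    s=ctrl.read_state(); R=Ro.from_euler('xyz',s['tool_rot']); T=Ro.from_euler('xyz',[np.pi,0,yaw])
    print('t',s['clock'],'shift',np.round(R.inv().apply(np.array(xyz)-s['eef_pos']),1),'ang',np.round((R.inv()*T).as_rotvec(),3))
E
python3 -c "
from h import *
go([530,-177.4,300],-.06)"
```

```text
t 0.7 shift [ 459.1 -331.3  -49.6] ang [ 0.    -0.     0.344]
```

```bash
python3 -m creep '[{"jaw":0.3,"xyz":[0,0,-50],"angular":[0,0,0]},{"jaw":0.3,"xyz":[459,-331,-50],"angular":[0,0,0.344]},{"jaw":0.3,"xyz":[459,-331,-50],"angular":[0,0,0.344]},{"jaw":0.3,"xyz":[459,-331,-50],"angular":[0,0,0.344]},{"jaw":0.3,"xyz":[459,-331,-50],"angular":[0,0,0.344]},{"jaw":0.3,"xyz":[459,-331,-50],"angular":[0,0,0.344]},{"jaw":0.3,"xyz":[459,-331,-50],"angular":[0,0,0.344]},{"jaw":0.3,"xyz":[459,-331,-50],"angular":[0,0,0.344]},{"jaw":0.3,"xyz":[459,-331,-50],"angular":[0,0,0.344]},{"jaw":0.3,"xyz":[459,-331,-50],"angular":[0,0,0.344]},{"jaw":0.3,"xyz":[459,-331,-50],"angular":[0,0,0.344]},{"jaw":0.3,"xyz":[459,-331,-50],"angular":[0,0,0.344]}]'
python3 - <<'E'
from h import *
np.set_printoptions(precision=1,suppress=True)
s=ctrl.read_state(); print(s['eef_pos'],s['tool_rot'],s['width'])
ims=[]
for c in('scene','top'):
    p,d=save(c,c+'1.png')
    e=s['eef_pos']; u,v=proj(c,e); print(c,u,v)
    q=p.copy(); cv2.circle(q,(int(u),int(v)),2,(255,0,255),-1)
    for z in (179,152):
        a,b=proj(c,[e[0],e[1],z]); cv2.circle(q,(int(a),int(b)),1,(255,255,0),-1)
    u0=int(u)-45;v0=int(v)-40
    ims.append(cv2.resize(q[v0:v0+120,u0:u0+100],(400,480),interpolation=cv2.INTER_CUBIC))
cv2.imwrite('pics/c1.png',np.hstack(ims)[:,:,::-1])
E
```

```text
clock: 2.2
eef_pos: [529.7, -178.0, 300.2]
tool_rot: [3.141, 0.001, -0.06]
force: [-0.4, -0.4, -0.4]
width: 55.2
gripper_force: 0.0
[ 529.7 -178.   300.2] [ 3.1  0.  -0.1] 55.22162627045725
scene 251.87814075231222 88.5163133706313
top 394.2959549302949 151.0114374807488
```

View pics/c1.png

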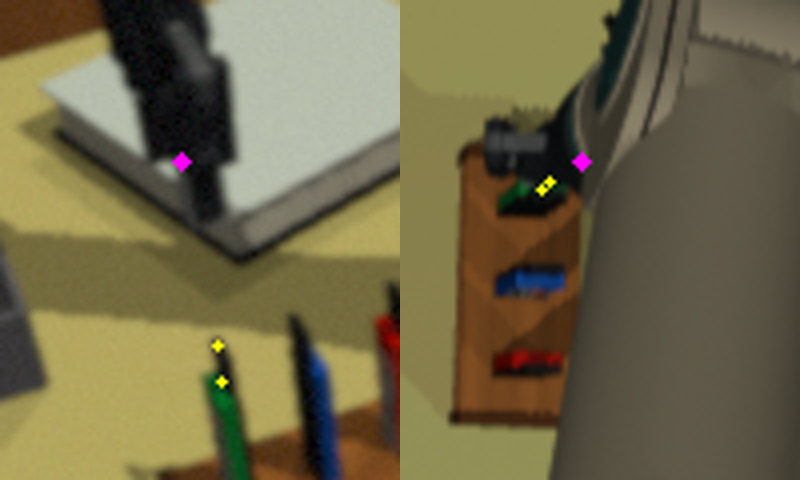

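```bash
python3 -m creep '[{"jaw":0.3,"xyz":[0,0,50],"angular":[0,0,0]},{"jaw":0.3,"xyz":[0,0,95],"angular":[0,0,0]},{"jaw":0.3,"xyz":[0,0,120],"angular":[0,0,0]},{"jaw":0.3,"xyz":[0,0,138],"angular":[0,0,0]},{"jaw":0.3,"xyz":[0,0,150],"angular":[0,0,0]},{"jaw":0.3,"xyz":[0,0,156],"angular":[0,0,0]},{"jaw":0.3,"xyz":[0,0,156],"angular":[0,0,0]}]'
python3 -m creep '[{"jaw":0,"xyz":[0,0,0],"angular":[0,0,0]},{"jaw":-0.2,"xyz":[0,0,0],"angular":[0,0,0]},{"jaw":-0.4,"xyz":[0,0,0],"angular":[0,0,0]},{"jaw":-1,"xyz":[0,0,0],"angular":[0,0,0]},{"jaw":-1,"xyz":[0,0,0],"angular":[0,0,0]},{"jaw":-1,"xyz":[0,0,0],"angular":[0,0,0]},{"jaw":-1,"xyz":[0,0,0],"angular":[0,0,0]}]'
```

```text
clock: 3.18
eef_pos: [529.9, -178.2, 144.5]
tool_rot: [3.141, -0.0, -0.061]
force: [0.6, 0.2, -0.4]
width: 55.3
gripper_force: 0.0
clock: 4.05
eef_pos: [530.5, -177.5, 145.0]
tool_rot: [-3.141, -0.001, -0.06]
force: [0.1, 1.1, 5.4]
width: 31.1
gripper_force: 59.3
```

```bash
python3 -m creep '[{"jaw":-1,"xyz":[0,0,-10],"angular":[0,0,0]},{"jaw":-1,"xyz":[0,0,-25],"angular":[0,0,0]},{"jaw":-1,"xyz":[0,0,-50],"angular":[0,0,0]},{"jaw":-1,"xyz":[0,0,-80],"angular":[0,0,0]},{"jaw":-1,"xyz":[0,0,-115],"angular":[0,0,0]},{"jaw":-1,"xyz":[0,0,-140],"angular":[0,0,0]},{"jaw":-1,"xyz":[0,0,-150],"angular":[0,0,0]},{"jaw":-1,"xyz":[0,0,-150],"angular":[0,0,0]}]'
python3 -c "
from h import *
go([613,156,300],-.31)"
```

```text
clock: 5.05
eef_pos: [530.0, -177.8, 294.8]
tool_rot: [3.141, -0.001, -0.06]
force: [-0.3, -0.0, -0.7]
width: 30.9
gripper_force: 59.3
t 5.05 shift [  62.7 -338.2   -5.2] ang [ 0.    -0.001  0.25 ]
```

```bash
python3 -m creep '[{"jaw":-1,"xyz":[8,-40,-5],"angular":[0,0,0.03]},{"jaw":-1,"xyz":[16,-85,-5],"angular":[0,0,0.06]},{"jaw":-1,"xyz":[25,-135,-5],"angular":[0,0,0.1]},{"jaw":-1,"xyz":[34,-185,-5],"angular":[0,0,0.15]},{"jaw":-1,"xyz":[43,-235,-5],"angular":[0,0,0.19]},{"jaw":-1,"xyz":[52,-280,-5],"angular":[0,0,0.22]},{"jaw":-1,"xyz":[58,-315,-5],"angular":[0,0,0.24]},{"jaw":-1,"xyz":[63,-333,-5],"angular":[0,0,0.25]},{"jaw":-1,"xyz":[63,-338,-5],"angular":[0,0,0.25]},{"jaw":-1,"xyz":[63,-338,-5],"angular":[0,0,0.25]},{"jaw":-1,"xyz":[63,-338,-5],"angular":[0,0,0.25]}]'
cat > m.py <<'E'
from h import *
import sys
np.set_printoptions(precision=1,suppress=True)
s=ctrl.read_state(); print(s['clock'],s['eef_pos'],s['tool_rot'],s['force'])
n=sys.argv[1]; ims=[]
e=np.array([np.cos(-.31),np.sin(-.31)]); nn=np.array([-e[1],e[0]])
for c in('scene','top'):
    p,d=save(c,c+n+'.png'); np.savez('pics/'+c+n,p=p,d=d)
    P=world(c,d,np.ones_like(d,bool)); col=p[d>0].astype(int)
    dd=P[:,:2]-s['eef_pos'][:2]; X=dd@e; Y=dd@nn; Z=P[:,2]-s['eef_pos'][2]
    g=(abs(X)<30)&(abs(Y)<30)&(Z<-25)&(Z>-120)
    if g.sum(): print(c,'case below fingers X,Y',g.sum(),np.percentile(X[g],[3,50,97]),np.percentile(Y[g],[3,50,97]))
    h=(X<-45)&(X>-170)&(abs(Y)<30)&(abs(P[:,2]-240)<20)&(X>-135 if int(n)<3 else X<0)
    for lo in range(-130,-50,20):
        k=h&(X>lo)&(X<=lo+20); 
        if k.sum()>3: print(c,lo,k.sum(),'Y',np.median(Y[k]),'z',np.median(P[k,2]))
    u,v=map(int,proj(c,s['eef_pos'])); 
    u0,v0=max(0,u-60),max(0,v-50)
    ims.append(cv2.resize(p[v0:v0+150,u0:u0+130],(400,460),interpolation=cv2.INTER_CUBIC))
cv2.imwrite('pics/c%s.png'%n,np.hstack(ims)[:,:,::-1])
E
python3 m.py 2
```

```text
clock: 6.42
eef_pos: [613.2, 153.8, 299.4]
tool_rot: [3.141, -0.0, -0.313]
force: [0.2, -0.5, -0.3]
width: 31.1
gripper_force: 59.4
6.425 [613.2 153.8 299.4] [ 3.1 -0.  -0.3] [ 0.2 -0.5 -0.3]
scene case below fingers X,Y 269 [-4.7  2.2  9.3] [11.6 15.9 16.9]
scene -130 46 Y 5.178473014565311 z 240.2448591168578
scene -110 45 Y 5.24985743008329 z 240.00377118924507
scene -90 48 Y 5.366193306179452 z 240.18833538814317
scene -70 51 Y 5.696819387383209 z 240.8144155797529
top case below fingers X,Y 1 [1.9 1.9 1.9] [-17.1 -17.1 -17.1]
```

View pics/c2.png

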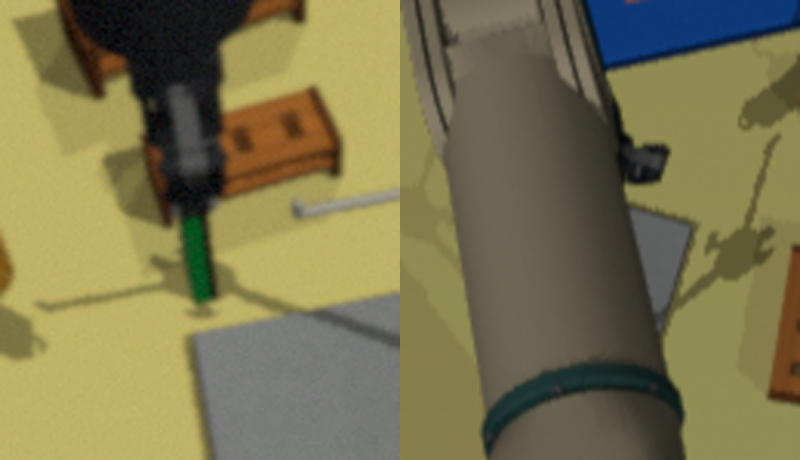

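```bash
python3 -m creep '[{"jaw":-1,"xyz":[0,0,-35],"angular":[0,0,0]},{"jaw":-1,"xyz":[0,0,-80],"angular":[0,0,-0.01]},{"jaw":-1,"xyz":[0,3,-96],"angular":[0,0,-0.01]},{"jaw":-1,"xyz":[-25,7,-96],"angular":[0,0,-0.01]},{"jaw":-1,"xyz":[-55,7,-96],"angular":[0,0,-0.01]},{"jaw":-1,"xyz":[-78,7,-96],"angular":[0,0,-0.01]},{"jaw":-1,"xyz":[-83,7,-96],"angular":[0,0,-0.01]},{"jaw":-1,"xyz":[-83,7,-96],"angular":[0,0,-0.01]},{"jaw":-1,"xyz":[-83,7,-80],"angular":[0,0,-0.01]},{"jaw":-1,"xyz":[-83,7,-66],"angular":[0,0,-0.01]},{"jaw":-1,"xyz":[-83,7,-60],"angular":[0,0,-0.01]},{"jaw":-1,"xyz":[-83,7,-60],"angular":[0,0,-0.01]}]'
python3 m.py 3
```

```text
clock: 8.02
eef_pos: [532.1, 174.5, 358.7]
tool_rot: [3.141, 0.001, -0.3]
force: [-0.1, -0.6, -0.8]
width: 30.8
gripper_force: 59.6
8.025 [532.1 174.5 358.7] [ 3.1  0.  -0.3] [-0.1 -0.6 -0.8]
scene case below fingers X,Y 591 [-21.1   6.   22.1] [-10.3  14.9  16.9]
scene -110 40 Y 18.625372097000593 z 253.3193039282889
scene -90 238 Y 19.552708544368745 z 252.57906760735588
scene -70 248 Y 12.122407548039508 z 244.2385311226904
top case below fingers X,Y 6 [-8.8 -7.7 -5.1] [-17.6 -16.4 -14.1]
```

View pics/c3.png

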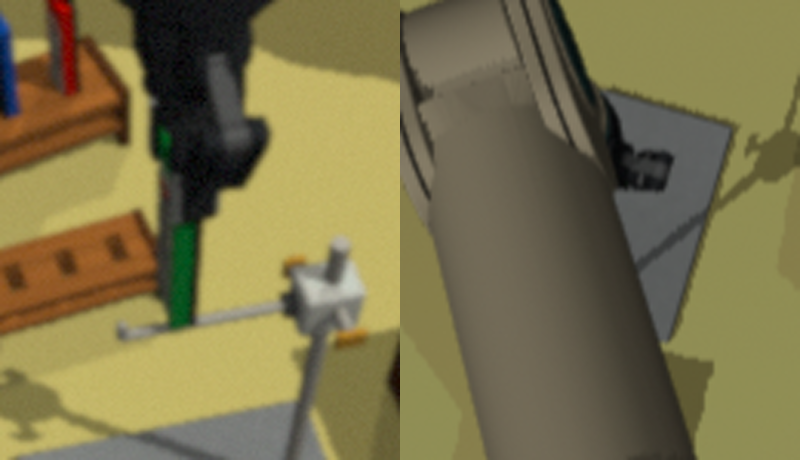

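```bash
python3 -m creep '[{"jaw":-1,"xyz":[0,0,1],"angular":[0,0,0]},{"jaw":-1,"xyz":[0,0,2],"angular":[0,0,0]},{"jaw":-1,"xyz":[0,0,3],"angular":[0,0,0]},{"jaw":-1,"xyz":[0,0,3],"angular":[0,0,0]}]'|egrep 'eef|force:'
python3 -m creep '[{"jaw":-1,"xyz":[0,0,0.7],"angular":[0,0,0]},{"jaw":-1,"xyz":[0,0,0.7],"angular":[0,0,0]}]'|egrep 'eef|force:'
```

```text
eef_pos: [532.0, 174.5, 356.3]
force: [-0.4, -0.2, -0.3]
gripper_force: 59.6
eef_pos: [532.0, 174.5, 355.6]
force: [0.0, 0.2, -1.7]
gripper_force: 59.6
```

```bash
python3 -m creep '[{"jaw":-1,"xyz":[0,0,0.7],"angular":[0,0,0]},{"jaw":-1,"xyz":[0,0,0.7],"angular":[0,0,0]}]'|egrep 'eef|^force:'
python3 -m creep '[{"jaw":-1,"xyz":[0,0,0.7],"angular":[0,0,0]},{"jaw":-1,"xyz":[0,0,0.7],"angular":[0,0,0]}]'|egrep 'eef|^force:'
```

```text
eef_pos: [532.0, 174.5, 354.9]
force: [-0.5, -0.2, -0.4]
eef_pos: [532.1, 174.5, 354.3]
force: [0.0, -0.1, -1.2]
```

```bash
python3 -m creep '[{"jaw":-1,"xyz":[0,0,0.7],"angular":[0,0,0]},{"jaw":-1,"xyz":[0,0,0.7],"angular":[0,0,0]}]'|egrep 'eef|^force:'
```

```text
eef_pos: [532.3, 174.5, 354.0]
force: [0.4, -0.3, 2.6]
```

```bash
python3 -m creep '[{"jaw":-1,"xyz":[0,0,0.3],"angular":[0,0,0]},{"jaw":-1,"xyz":[0,0,0.3],"angular":[0,0,0]}]'|egrep 'eef|^force:'
```

```text
eef_pos: [532.4, 174.5, 353.7]
force: [0.0, -0.4, 5.1]
```

```bash
python3 -m creep '[{"jaw":-1,"xyz":[0,0,-10],"angular":[0,0,0]},{"jaw":-1,"xyz":[0,0,-35],"angular":[0,0,0]},{"jaw":-1,"xyz":[0,0,-46],"angular":[0,0,0]},{"jaw":-1,"xyz":[20,-9,-46],"angular":[0,0,0]},{"jaw":-1,"xyz":[50,-9,-46],"angular":[0,0,0]},{"jaw":-1,"xyz":[72,-9,-46],"angular":[0,0,0]},{"jaw":-1,"xyz":[75,-9,-46],"angular":[0,0,0]},{"jaw":-1,"xyz":[75,-9,-10],"angular":[0,0,0]},{"jaw":-1,"xyz":[75,-9,40],"angular":[0,0,0]},{"jaw":-1,"xyz":[75,-9,90],"angular":[0,0,0]},{"jaw":-1,"xyz":[75,-9,122],"angular":[0,0,0]},{"jaw":-1,"xyz":[75,-9,129],"angular":[0,0,0]}]' >/dev/null
python3 -m creep '[{"jaw":-1,"xyz":[0,0,0],"angular":[0,0,0]}]'
python3 - <<'E'
from h import *
np.set_printoptions(precision=1,suppress=True)
s=ctrl.read_state(); t=s['eef_pos']
p,d=save('scene','scene4.png'); P=world('scene',d,np.ones_like(d,bool))
e=np.array([np.cos(-.301),np.sin(-.301)]); n=np.array([-e[1],e[0]])
D=P[:,:2]-t[:2]; X=D@e;Y=D@n;Z=P[:,2]-t[2]
g=(abs(X)<25)&(abs(Y)<25)&(Z<-25)&(Z>-120); print('case',np.percentile(X[g],[3,50,97]),np.percentile(Y[g],[3,50,97]),'zmin',np.percentile(P[g,2],[0,1]))
for lo in range(-130,-38,10):
    k=(X>lo)&(X<=lo+10)&(abs(Y)<20)&(abs(P[:,2]-240)<14)
    if k.sum()>3: print(lo,k.sum(),np.median(Y[k]),np.median(P[k,2]),X[k].max())
# draw predicted eye and tip
q=cv2.resize(p[180:300,270:430],(800,600),interpolation=cv2.INTER_CUBIC)
cv2.imwrite('pics/c4.png',q[:,:,::-1])
E
```

```text
clock: 11.5
eef_pos: [606.4, 161.4, 224.9]
tool_rot: [-3.141, -0.0, -0.3]
force: [-0.3, 1.3, -0.0]
width: 30.9
gripper_force: 60.6
case [-4.7  2.6  9.5] [ 8.9 15.9 17.1] zmin [112.7 114.2]
-130 31 1.0142057573754863 240.10189304205062 -120.45174232718698
-120 23 1.3955420603636994 239.60450368040637 -110.62734789952172
-110 24 1.1455121866098028 240.58200288012043 -100.01741337591257
-100 23 0.6778012413622702 239.62193366676837 -90.05059486360723
-90 23 0.7854742412867193 240.42128912806731 -80.32960060408747
-80 23 0.5273501888539674 240.26155604349913 -70.63373610661199
-70 24 0.75054466924224 240.2559186598835 -60.13878325745249
-60 23 0.5765799427590775 239.79186336420224 -50.17895222831442
-50 34 0.7430543684818942 242.8441248278573 -40.26532759468735
```

View pics/c4.png

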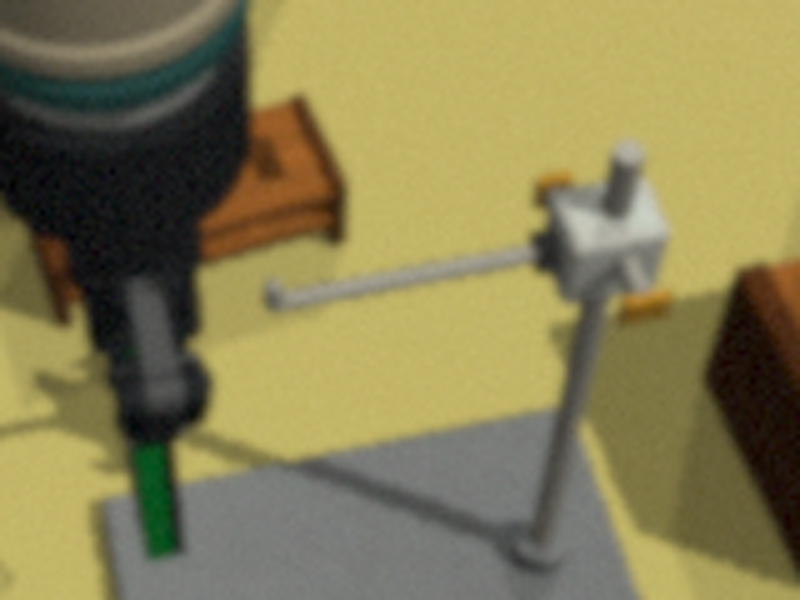

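```bash
python3 -m creep '[{"jaw":-1,"xyz":[-15,1,1.2],"angular":[0,0,0.003]},{"jaw":-1,"xyz":[-28,1,1.2],"angular":[0,0,0.003]},{"jaw":-1,"xyz":[-31,1,1.2],"angular":[0,0,0.003]},{"jaw":-1,"xyz":[-33,1,1.2],"angular":[0,0,0.003]},{"jaw":-1,"xyz":[-33,1,1.2],"angular":[0,0,0.003]}]'|egrep 'eef|^force:'
python3 -m creep '[{"jaw":-1,"xyz":[-1.5,0,0],"angular":[0,0,0]},{"jaw":-1,"xyz":[-3,0,0],"angular":[0,0,0]},{"jaw":-1,"xyz":[-4.5,0,0],"angular":[0,0,0]},{"jaw":-1,"xyz":[-4.5,0,0],"angular":[0,0,0]}]'|egrep 'eef|^force:'
```

```text
eef_pos: [574.9, 169.7, 223.3]
force: [0.6, -0.6, -0.4]
eef_pos: [570.1, 171.2, 223.0]
force: [-0.3, 0.4, -1.0]
```

```bash
python3 -m creep '[{"jaw":-1,"xyz":[-1.5,0,-0.5],"angular":[0,0,0]},{"jaw":-1,"xyz":[-3,0,-0.5],"angular":[0,0,0]},{"jaw":-1,"xyz":[-4,0,-0.5],"angular":[0,0,0]},{"jaw":-1,"xyz":[-4,0,-0.5],"angular":[0,0,0]}]'|egrep 'eef|^force:'
python3 -m creep '[{"jaw":-1,"xyz":[-1.5,0,0],"angular":[0,0,0]},{"jaw":-1,"xyz":[-3,0,0],"angular":[0,0,0]},{"jaw":-1,"xyz":[-4,0,0],"angular":[0,0,0]},{"jaw":-1,"xyz":[-4,0,0],"angular":[0,0,0]}]'|egrep 'eef|^force:'
```

```text
eef_pos: [566.3, 172.4, 223.5]
force: [0.9, -0.0, -0.9]
eef_pos: [562.5, 173.5, 223.5]
force: [-0.3, -0.4, -1.7]
```

```bash
python3 -m creep '[{"jaw":-1,"xyz":[-2,0,0],"angular":[0,0,0]},{"jaw":-1,"xyz":[-4,0,0],"angular":[0,0,0]},{"jaw":-1,"xyz":[-6,0,0],"angular":[0,0,0]},{"jaw":-1,"xyz":[-6,0,0],"angular":[0,0,0]}]'|egrep 'eef|^force:'
```

```text
eef_pos: [556.7, 175.4, 223.5]
force: [-0.2, -0.9, -1.6]
```

```bash
python3 -m creep '[{"jaw":-1,"xyz":[-3,0,0],"angular":[0,0,0]},{"jaw":-1,"xyz":[-7,0,0],"angular":[0,0,0]},{"jaw":-1,"xyz":[-11,0,0],"angular":[0,0,0]},{"jaw":-1,"xyz":[-15,0,0],"angular":[0,0,0]},{"jaw":-1,"xyz":[-15,0,0],"angular":[0,0,0]}]'|egrep 'eef|^force:'
python3 - <<'E'
from h import *
p,d=save('scene','scene5.png')
cv2.imwrite('pics/c5.png',cv2.resize(p[180:300,270:430],(800,600),interpolation=cv2.INTER_CUBIC)[:,:,::-1])
E
```

```text
eef_pos: [542.2, 180.0, 223.6]
force: [-0.6, -0.7, -1.2]
```

View pics/c5.png

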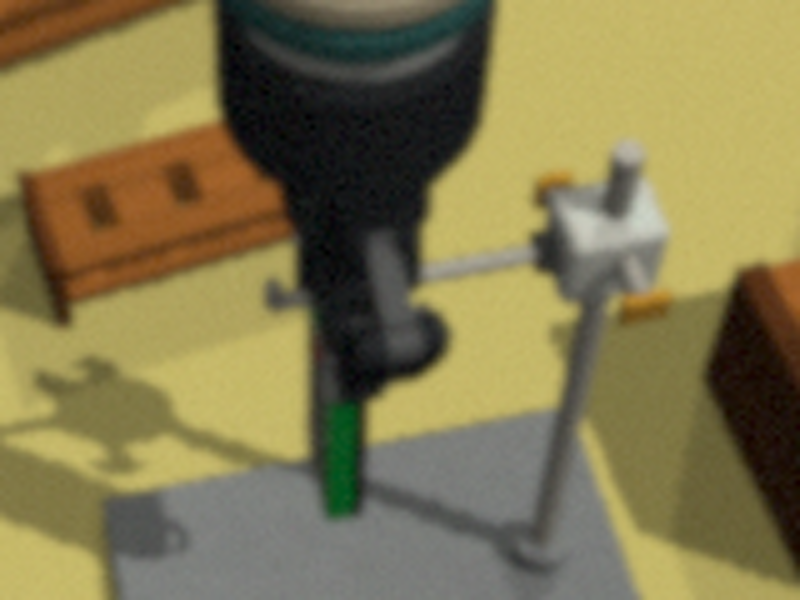

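```bash
python3 -m creep '[{"jaw":-1,"xyz":[0,0,2],"angular":[0,0,0]},{"jaw":-1,"xyz":[0,0,5],"angular":[0,0,0]},{"jaw":-1,"xyz":[0,0,8],"angular":[0,0,0]},{"jaw":-1,"xyz":[0,0,9.5],"angular":[0,0,0]},{"jaw":-1,"xyz":[0,0,9.5],"angular":[0,0,0]}]'|egrep 'eef|^force:'
python3 -m creep '[{"jaw":-1,"xyz":[0,0,0.7],"angular":[0,0,0]},{"jaw":-1,"xyz":[0,0,0.7],"angular":[0,0,0]}]'|egrep 'eef|^force:'
```

```text
eef_pos: [542.5, 179.7, 213.8]
force: [0.3, -0.9, -0.6]
eef_pos: [542.6, 179.8, 213.3]
force: [0.0, 0.3, -0.8]
```

```bash
python3 -m creep '[{"jaw":-1,"xyz":[0,0,0.7],"angular":[0,0,0]},{"jaw":-1,"xyz":[0,0,0.7],"angular":[0,0,0]}]'|egrep 'eef|^force:'
```

```text
eef_pos: [542.6, 179.8, 212.6]
force: [1.0, 0.0, -1.5]
```

```bash
python3 -m creep '[{"jaw":-1,"xyz":[0,0,0.6],"angular":[0,0,0]},{"jaw":-1,"xyz":[0,0,0.6],"angular":[0,0,0]}]'|egrep 'eef|^force:'
```

```text
eef_pos: [542.7, 179.7, 212.2]
force: [-0.2, -0.0, 0.9]
```

```bash
python3 -m creep '[{"jaw":-1,"xyz":[0,0,0.3],"angular":[0,0,0]},{"jaw":-1,"xyz":[0,0,0.3],"angular":[0,0,0]}]'|egrep 'eef|^force:'
```

```text
eef_pos: [542.8, 179.8, 212.0]
force: [-0.5, -0.6, 1.4]
```

```bash
python3 -m creep '[{"jaw":-0.25,"xyz":[0,0,0],"angular":[0,0,0]},{"jaw":-0.22,"xyz":[0,0,0],"angular":[0,0,0]},{"jaw":-0.18,"xyz":[0,0,0],"angular":[0,0,0]},{"jaw":-0.14,"xyz":[0,0,0],"angular":[0,0,0]},{"jaw":-0.1,"xyz":[0,0,0],"angular":[0,0,0]},{"jaw":0,"xyz":[0,0,0],"angular":[0,0,0]},{"jaw":0.15,"xyz":[0,0,0],"angular":[0,0,0]},{"jaw":0.3,"xyz":[0,0,0],"angular":[0,0,0]},{"jaw":0.4,"xyz":[0,0,0],"angular":[0,0,0]},{"jaw":0.4,"xyz":[0,0,0],"angular":[0,0,0]},{"jaw":0.4,"xyz":[0,0,0],"angular":[0,0,0]},{"jaw":0.4,"xyz":[0,0,0],"angular":[0,0,0]}]'
python3 - <<'E'
from h import *
p,d=save('scene','scene6.png')
cv2.imwrite('pics/c6.png',cv2.resize(p[180:300,270:430],(800,600),interpolation=cv2.INTER_CUBIC)[:,:,::-1])
E
```

```text
clock: 17.98
eef_pos: [542.6, 179.8, 211.7]
tool_rot: [-3.142, -0.0, -0.303]
force: [0.1, -0.0, 0.4]
width: 59.3
gripper_force: 0.0
```

View pics/c6.png

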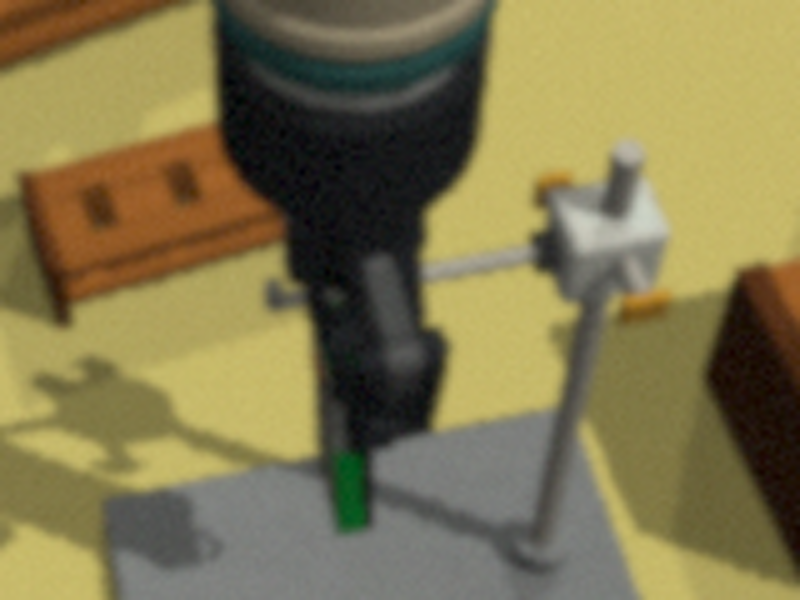

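```bash
python3 -m creep '[{"jaw":0.4,"xyz":[0,0,-8],"angular":[0,0,0]},{"jaw":0.4,"xyz":[0,0,-20],"angular":[0,0,0]},{"jaw":0.4,"xyz":[0,0,-40],"angular":[0,0,0]},{"jaw":0.4,"xyz":[0,0,-70],"angular":[0,0,0]},{"jaw":0.4,"xyz":[0,0,-100],"angular":[0,0,0]},{"jaw":0.4,"xyz":[0,0,-125],"angular":[0,0,0]},{"jaw":0.4,"xyz":[0,0,-130],"angular":[0,0,0]},{"jaw":0.4,"xyz":[0,0,-130],"angular":[0,0,0]},{"jaw":0.4,"xyz":[0,0,-130],"angular":[0,0,0]},{"jaw":0.4,"xyz":[0,0,-130],"angular":[0,0,0]},{"jaw":0.4,"xyz":[0,0,-130],"angular":[0,0,0]},{"jaw":0.4,"xyz":[0,0,-130],"angular":[0,0,0]}]'
python3 - <<'E'
from h import *
p,d=save('scene','scene7.png'); a=p.astype(int)
cv2.imwrite('pics/c7.png',cv2.resize(p[180:300,270:430],(800,600),interpolation=cv2.INTER_CUBIC)[:,:,::-1])
E
```

```text
clock: 19.52
eef_pos: [542.5, 179.7, 341.5]
tool_rot: [3.141, 0.0, -0.303]
force: [-0.6, -0.0, 0.5]
width: 59.8
gripper_force: 0.0
```

```bash
python3 -m creep '[{"jaw":0.4,"xyz":[0,0,0],"angular":[0,0,0]},{"jaw":0.4,"xyz":[0,0,0],"angular":[0,0,0]},{"jaw":0.4,"xyz":[0,0,0],"angular":[0,0,0]},{"jaw":0.4,"xyz":[0,0,0],"angular":[0,0,0]},{"jaw":0.4,"xyz":[0,0,0],"angular":[0,0,0]},{"jaw":0.4,"xyz":[0,0,0],"angular":[0,0,0]},{"jaw":0.4,"xyz":[0,0,0],"angular":[0,0,0]},{"jaw":0.4,"xyz":[0,0,0],"angular":[0,0,0]}]' | head -1
python3 - <<'E'
from h import *
b=cv2.imread('pics/scene7.png'); p,d=viewer.get_image('scene')
D=np.abs(p[:,:,::-1].astype(int)-b).max(2)[180:300,300:400]; print('changed px',(D>40).sum())
p2,_=viewer.get_image('scene'); print('noise',(np.abs(p2.astype(int)-p).max(2)[180:300,300:400]>40).sum())
E
```

```text
clock: 20.58
changed px 0
noise 0
```

View pics/c7.png

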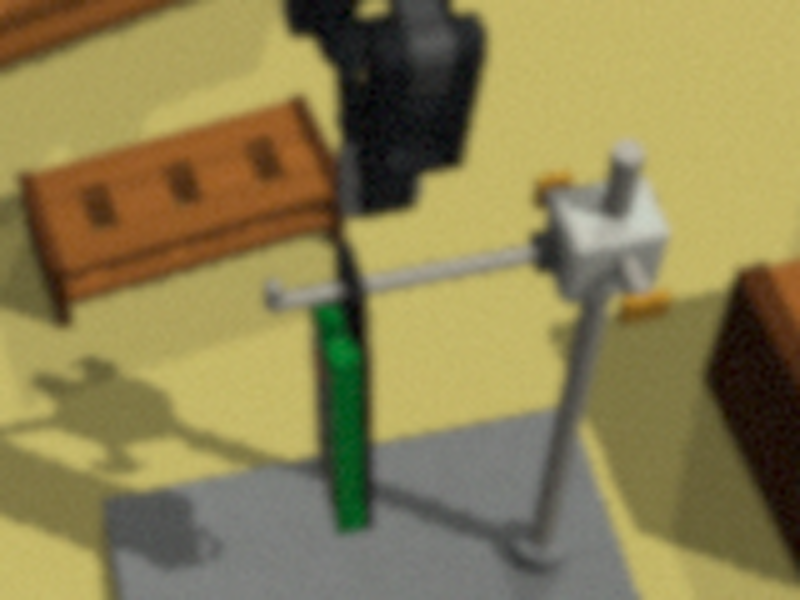

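The green meter hangs by its eye on the bar at about (350, 285) in the crop. Its face points outward and its back is toward the rod. It is still, and the gripper is well clear.

```bash
python3 -c "
from cell import ctrl
print(ctrl.finish_job())"
```

```text
the job is handed in; nothing more can be done
None
```

The green meter hangs still by its eye on the stand's hook with its scale facing outward; I felt for the hook with at most about 5 N, never touched the other meters or the masses, and handed the job in at about 21 s.

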